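Set the forms tray stop to its marked notch and square the booklets against it

TASK

Set up the forms tray for the next batch: with a fingertip, push the tray's sliding stop along its rail until it clicks into the notch marked by the rider with the upright tab, without running on past that notch. Then push the booklets lying in the tray along the channel until they rest flat against the stop, leaving the stop clicked in its notch. Only push: do not lift the booklets, and leave the other things on the desk where they are.

Things in the scene. Friction and masses are not known exactly. Their poses are not given: they have to be found in the camera images.
- tray: Grey forms tray fixed to the desk, 168 (x) x 370 mm (y); place and yaw vary. Origin: underside, middle of the channel; y along channel and rail, z up. Floor top 6 mm above it, x -88 to +80 mm, y -185 to +185 mm, channel ends open. Channel from x = -55 mm (front fence, 6 mm thick, 16 mm high) to +58 mm (back rail). Ledge at x = -73 mm, 14 mm high, carries three riders, one in line with each notch.
- rail_mid (a point): Top of the aluminium back rail at its middle notch, axes along the tray's: tray x = +66 mm, y = -55 mm, 24 mm above the tray's underside. The rail is 16 mm wide and has three notches, 9 mm wide: here and 35 mm either side along y (tray y = -90, -55, -20 mm). A dark engraved line crosses the tray floor at each.
- marker: White plastic rider with an upright tab, 20 x 14 mm and 30 mm high; the other two riders are only 5 mm high. Origin at its underside centre, axes along the tray's. It stands on the ledge at tray x = -73 mm, in line (same tray y) with the notch that is wanted; which of the three that is changes.
- stop_mark (a point): Centre of the sliding stop's upright plate, axes along the tray's, 28 mm above the tray's underside. Plate 8 mm thick (y), tray x -52 to +56 mm, 7.5 to 48.5 mm above the tray's underside; its saddle on the rail is 34 mm long in y (x over +52 mm). The stop is in a notch when this point has the notch's tray y. It starts on the -y side of all notches; push its -y face towards +y.
- stop (a joint): Travel of the stop along tray +y, m, -0.006 to 0.135; plate centre at tray y = -0.135 + value, so the notches lie at 0.045, 0.080 and 0.115. It slides with about 1.5 N; entering a notch the push needed dips to nearly nothing over 3 mm or so, and about 12 N are needed to push it out again, so it can be pushed on through an unwanted notch.
- stop_pin (a joint): Drop of the sprung ball pin in the stop, m: about 0.0005 while it rides on the rail, about 0.0027 when it has dropped fully into a notch, over 0.0016 when it is properly in.
- booklets_mid (a point): Centre of a flat pack of lilac booklets, loose, 0.14 to 0.28 kg, 102 (x) x 140 (y) x 17 mm thick, lying in the channel on the +y side of the stop, y axis along the channel to a few hundredths of a radian. It touches the stop's plate when this point is 74 mm from stop_mark along y. Its +y end is free for pushing towards -y.
- stamp: Red self-inking stamp, 45 x 71 x 66 mm, loose bystander; origin at its underside centre.
- lancets: Small white and red carton, 60 x 90 x 45 mm, loose bystander lying on the ledgers at the left; origin at its underside centre.

How it is judged:
On the way, in this order (a step that is already met when the one before it is completed fails the run):
1. the stop has clicked into the marked notch (y of stop_mark in the frame of marker between -0.0025 and 0.0025 m and value of joint stop_pin above 0.0016 m), for 0.2 s.
2. the booklets rest against the stop (y of booklets_mid in the frame of stop_mark below 0.0785 m and angle between the y axis of booklets_mid and the y axis of stop_mark, either way round below 0.06 rad), for 0.2 s.
At the end, for the whole second after the job is handed in: The stop sits in the marked notch (plate within 2.5 mm of the marker along the rail, ball pin dropped by more than 1.6 mm), and the booklets lie flat on the tray floor, square to the stop within 0.06 rad and with less than 4.5 mm between them and its plate (all of step 1 and all of step 2 and y of booklets_mid in the frame of stop_mark above 0.07 m and z of booklets_mid in the frame of tray below 0.02 m and angle between booklets_mid's own z axis and vertical below 0.06 rad); the robot touches nothing.
It fails at once if the stop was pushed more than 10 mm past the marked notch (y of stop_mark in the frame of marker above 0.01 m).
It fails at once if the booklets were lifted or tipped (z of booklets_mid in the frame of tray above 0.026 m or angle between booklets_mid's own z axis and vertical above 0.2 rad).
It fails at once if a bystander was moved by more than 20 mm (distance of any of stamp, lancets from where it was at the start of the episode above 0.02 m).
It also fails if it takes over 48 s, if anything falls off the work surface, if the arm or the gripper's body presses on something with over 40 N, if the wrist force passes 120 N, or if a joint passes its speed limit or range.

ROBOT

A 7-joint arm with a two-finger parallel gripper is mounted at the origin on the work surface; the furniture and walls round the work are solid. World frame = base frame: x ahead of the robot, y to its left, z up, the work surface at z = 0. Lengths are in m, angles in rad, forces in N, time in s.
With the tool pointing down it reaches from about 0.4 to 0.85 m from the base axis. Payload 6.9 kg.
Tool frame: the origin (TCP) lies at the very end of the fingers, on their centre line; the grasp point (between the pads) lies 19 mm behind it; z points along the fingers, y is the direction in which the jaws open and shut (so a half turn about z gives the same grasp; the last joint's range is limited). The gripper opens to 85 mm and grips with 20 to 120 N. Pads are 22 mm wide; open, the fingers measure 114 mm over their backs; the gripper's body (76 mm by 85 mm) begins 54 mm behind the grasp point. The pads swing forward as they close: fully open they stand 13 mm farther back than shut.
Start: joints at [1.421, 0.507, -0.238, 1.5, 0.126, 1.149, -0.155], TCP at [0.158, -0.605, 0.209] pointing down, gripper open.
Joint ranges: [-3.08, 3.08], [-0.24, 2.05], [-1.43, 1.35], [0, 2.5], [-1.52, 4.66], [0.17, 1.96], [-2.89, 2.89]. Speed limits (rad/s): [2.39, 2.39, 3.14, 3.14, 3.14, 3.14, 3.14].

INTERFACE

Orientations are given as a unit quaternion [w, x, y, z].
In Python, from plant import bot, vision gives the robot as it stands.
- The arm moves only by the tool step_arm, never from a script. Its arguments are lists of equal length, an entry for each row: "hand": the finger opening in m, from 0 to 0.0854; "dp": the shift along the tool's x, y, z in m, a list of three; "turn": the turn about the tool's z in rad. In form: {"hand": [hand, ...], "dp": [[tx, ty, tz], ...], "turn": [turn, ...]}. A call has 1 to 8 rows; each row is the pose to reach, as a shift and turn from the pose measured when the call began, along the tool's axes at that moment; what a row does not reach only later rows make up. A row lasts 1/12 s, in which the tool goes at most 41.7 mm and 7.16 degrees, less where a joint would pass 70% of its speed; a pose out of reach is approached as far as the arm can. A call with a gripper value outside its range is refused whole. The fingers move at their own pace and stop on an object; "force" is the grip in N (left out, the last holds). Time passes only in rows, so rows that repeat a pose let the fingers close. It gives the time, the measured TCP pose, the force and the opening at its end, in the units of the state.
- bot.read_state(): the state, without advancing time (a new reading comes with each control period).
- vision.grab_frame(name): name is "scene" or "top" or "wrist"; returns the picture (480x640x3 uint8, red, green, blue); there is no depth.
- vision.camera_params(name): a dict with "camera_matrix" (3x3 intrinsics, pixels), "camera_from_world" (4x4, takes a point from world to camera coordinates). Camera axes: x right, y up, looking along -z (the intrinsics and any distortion apply to the point x, -y, -z); pixel columns grow to the right and rows downward; lengths in m; the calibration is good to about 2 mm. A picture is of the moment at which its call begins: read the wrist's pose just before it. camera_params takes no time and is no camera call; for the wrist camera it gives the pose at the moment of the call.
- bot.job_done(): hands the job in, once; it reports no verdict.
The state is a dict: "time_s": time; "joints": joint angles; "qvel": joint speeds; "tau": joint torques, N m; "eef_pos": TCP position; "eef_rot": TCP orientation; "wrist_force": force on the tool from outside, world axes, zero at the start; "moment": the same for the moment, N m; "gripper_width": opening from 0.0 (shut) to 1.0 (fully open).
Only numpy, scipy, OpenCV 4.12 (cv2) and the standard library are available. Lean on these libraries where they do the work, as an engineer would, in place of code of your own. Each camera call takes 0.05 s, during which the arm holds its last target.

## Working session

There is one attempt and no reset: what is moved stays moved. The work goes in short steps, Python scripts to look and compute and a tool call to move; the robot and the scene stay as the last step left them, time stands still between calls to the robot, and variables do not carry over. Pictures are saved under pics/ and viewed, and the job is handed in when it is done.

Besides the shell and the picture viewer there is one more tool, called as name([rows], argument=value, ...), one row to a line, values as JSON. step_arm: Moves the arm, as the interface text tells. Its arguments: {"type":"object","properties":{"hand":{"type":"array","items":{"type":"number"}},"dp":{"type":"array","items":{"type":"array","items":{"type":"number"}}},"turn":{"type":"array","items":{"type":"number"}},"force":{"type":"number"}},"required":["hand","dp","turn"]}

```bash
mkdir -p pics
cat > h.py <<'E'
import numpy as np, cv2
from plant import bot, vision
def grab(n,f):
    im=vision.grab_frame(n); cv2.imwrite('pics/'+f,cv2.cvtColor(im,cv2.COLOR_RGB2BGR)); return im
def ray(n,u,v):
    p=vision.camera_params(n);K=np.array(p['camera_matrix']);T=np.array(p['camera_from_world'])
    d=np.linalg.inv(K)@np.array([u,v,1.]);d=np.array([d[0],-d[1],-d[2]])
    R=T[:3,:3];o=-R.T@T[:3,3];return o,R.T@d
def onz(n,u,v,z):
    o,d=ray(n,u,v);return o+d*(z-o[2])/d[2]
def proj(n,P):
    p=vision.camera_params(n);K=np.array(p['camera_matrix']);T=np.array(p['camera_from_world'])
    c=T[:3,:3]@np.array(P)+T[:3,3];q=K@np.array([c[0],-c[1],-c[2]]);return q[:2]/q[2]
E
python3 - <<'E'
from h import *
print(bot.read_state())
for n in('scene','top'):
    grab(n,n+'0.png');p=vision.camera_params(n);print(p)
E
```

```text
{'time_s': 0.0, 'joints': array([ 1.42148614,  0.50829311, -0.23750007,  1.50114906,  0.12570352,
        1.1488714 , -0.15477574]), 'qvel': array([-6.18317708e-04, -3.22474521e-05,  2.06211582e-03, -2.44753062e-03,
       -2.04465832e-03,  4.91573000e-04,  3.31892137e-04]), 'tau': array([ 1.62062161e-04, -6.20592570e+01, -2.18700998e+00, -2.49653721e+01,
        1.25686874e-02,  1.20572778e-02,  3.90613451e-06]), 'eef_pos': array([ 0.1573129 , -0.60432121,  0.20825102]), 'eef_rot': array([-8.55893336e-04,  9.91893093e-01,  1.27072187e-01, -1.35234951e-04]), 'wrist_force': array([-0.3500543 , -0.26464853,  0.04781371]), 'moment': array([-0.0279569 , -0.02910772,  0.02862621]), 'gripper_width': 1.0015433617366707}
{'camera_matrix': array([[574.25171237,   0.        , 319.88910179],
       [  0.        , 574.25171237, 240.98697186],
       [  0.        ,   0.        ,   1.        ]]), 'camera_from_world': array([[-0.77086927, -0.63665466, -0.02077052,  0.34240715],
       [ 0.28229547, -0.37067366,  0.88482219, -0.17891466],
       [-0.57102526,  0.67621881,  0.46546566, -1.00054109],
       [ 0.        ,  0.        ,  0.        ,  1.        ]])}
{'camera_matrix': array([[477.05571733,   0.        , 315.53673208],
       [  0.        , 477.05571733, 242.37721029],
       [  0.        ,   0.        ,   1.        ]]), 'camera_from_world': array([[ 2.45954322e-02, -9.99639483e-01,  1.07688834e-02,
        -1.81639353e-04],
       [ 9.91092787e-01,  2.57926254e-02,  1.30651548e-01,
        -4.31055022e-01],
       [-1.30882204e-01,  7.45953134e-03,  9.91369862e-01,
        -1.27224702e+00],
       [ 0.00000000e+00,  0.00000000e+00,  0.00000000e+00,
         1.00000000e+00]])}
```

View pics/scene0.png

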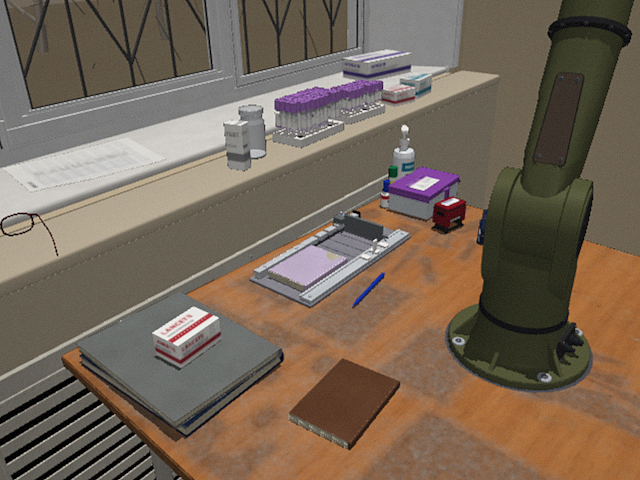

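View pics/top0.png

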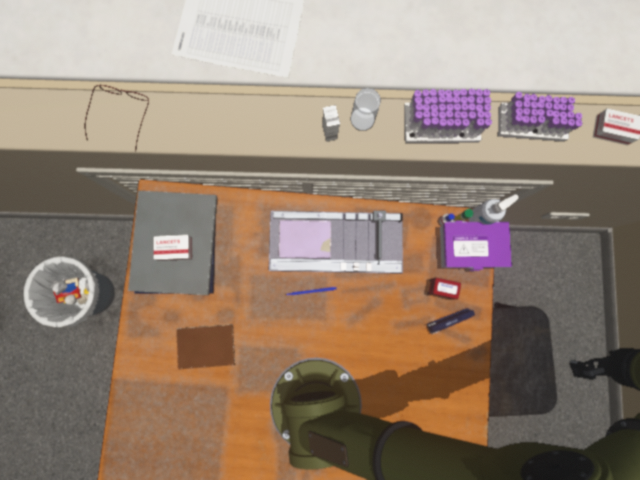

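Run:
```python
import cv2
a=cv2.imread('pics/top0.png')[200:285,262:410];cv2.imwrite('pics/topz.png',cv2.resize(a,None,fx=5.4,fy=5.4,interpolation=2))
a=cv2.imread('pics/scene0.png')[205:310,245:415];cv2.imwrite('pics/scz.png',cv2.resize(a,None,fx=4.7,fy=4.7,interpolation=2))
```

```text
(no output)
```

View pics/topz.png

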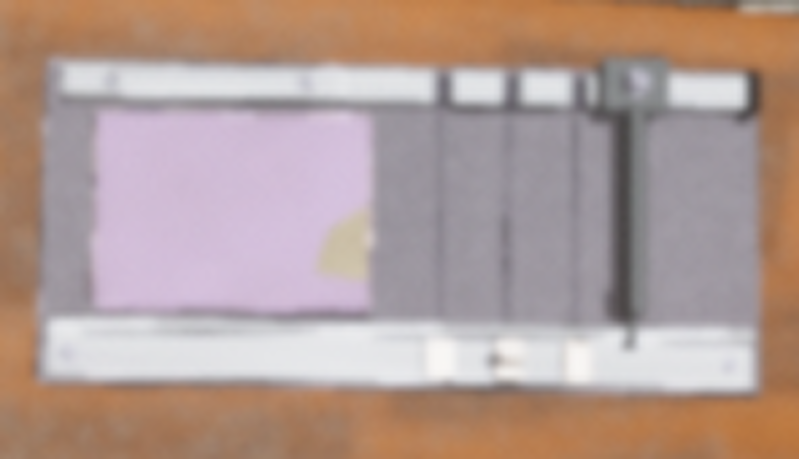

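View pics/scz.png

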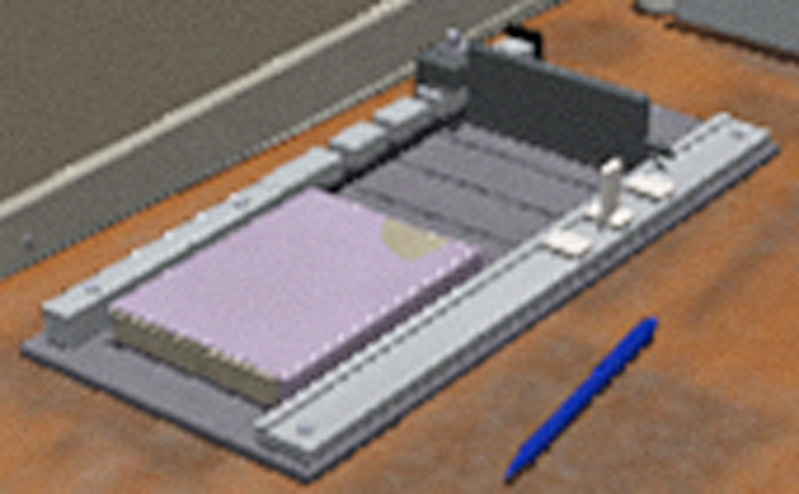

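Run:
```python
from h import *
im=cv2.imread('pics/top0.png');hsv=cv2.cvtColor(im,cv2.COLOR_BGR2HSV)
print(hsv[240,265],hsv[240,360],hsv[240,300],hsv[266,330],hsv[207,300])
m=((hsv[...,1]<90)*255).astype(np.uint8);r=np.zeros_like(m);r[205:280,262:410]=m[205:280,262:410]
r=cv2.morphologyEx(r,cv2.MORPH_OPEN,np.ones((5,5)))
c=max(cv2.findContours(r,0,1)[0],key=cv2.contourArea);rc=cv2.minAreaRect(c);print(rc)
b=cv2.boxPoints(rc);print(b)
for q in b: print(onz('top',*q,0.006).round(4))
z=lambda u,v:(262+u/5.4,200+v/5.4)
for nm,u,v,h in[('markerbase',510,362,.019),('stop top c-back',640,120,.0485),('stop front',636,315,.0485),('book tl',95,108,.023),('book bl',95,310,.023),('book tr',372,110,.023),('book br',372,312,.023),('line1t',577,115,.006),('line1b',577,318,.006),('line2t',510,113,.006),('line2b',508,315,.006),('line3t',440,113,.006),('line3b',442,313,.006),('fence l bottom',42,380,.014),('fence r bottom',758,392,.014)]:
    print(nm,onz('top',*z(u,v),h).round(4))
print('box',onz('top',476,245,.08),'stamp',onz('top',446,288,.066),'sill',onz('top',330,152,.25),onz('top',330,152,.15))
print('bottle',onz('top',515,198,.15),'tubes',onz('top',445,140,.3))
```

```text
[ 12 105 156] [138  16 160] [145  30 213] [110   3 232] [ 12 109 177]
((335.0, 241.5), (63.0, 136.0), 90.0)
[[267. 210.]
 [403. 210.]
 [403. 273.]
 [267. 273.]]
[0.5216 0.1484 0.006 ]
[ 0.5318 -0.2324  0.006 ]
[ 0.3551 -0.2325  0.006 ]
[0.3456 0.1418 0.006 ]
markerbase [ 0.3672 -0.1027  0.019 ]
stop top c-back [ 0.4877 -0.1633  0.0485]
stop front [ 0.3897 -0.162   0.0485]
book tl [0.4911 0.1111 0.023 ]
book bl [0.3878 0.1075 0.023 ]
book tr [ 0.4939 -0.0301  0.023 ]
book br [ 0.3904 -0.0322  0.023 ]
line1t [ 0.4971 -0.1368  0.006 ]
line1b [ 0.3917 -0.1379  0.006 ]
line2t [ 0.4972 -0.1022  0.006 ]
line2b [ 0.3923 -0.1025  0.006 ]
line3t [ 0.4963 -0.0659  0.006 ]
line3b [ 0.3925 -0.0687  0.006 ]
fence l bottom [0.3524 0.1337 0.014 ]
fence r bottom [ 0.3555 -0.2292  0.014 ]
box [ 0.42810953 -0.41007279  0.08      ] stamp [ 0.31425699 -0.33382653  0.066     ] sill [ 0.61357507 -0.01589997  0.25      ] [ 0.64662807 -0.01930267  0.15      ]
bottle [ 0.54024264 -0.48630237  0.15      ] tubes [ 0.63180512 -0.26904482  0.3       ]
```

step_arm([
  [0.38,-0.3,0],
  [0.38,-0.3,0],
  [0.38,-0.3,0],
  [0.38,-0.3,0],
  [0.38,-0.3,0],
  [0.38,-0.3,0],
  [0.38,-0.3,0],
  [0.38,-0.3,0],
], hand=[0,0,0,0,0,0,0,0], turn=[-1.3,-1.3,-1.3,-1.3,-1.3,-1.3,-1.3,-1.3])

```text
time_s: 0.77
eef_pos: [0.359, -0.337, 0.2088]
eef_rot: [-0.001, 0.808, 0.589, 0.0]
wrist_force: [0.9, 0.5, 0.3]
gripper_width: 0.001
```

```bash
cat >> h.py <<'E'
from scipy.spatial.transform import Rotation as Rn
def delta(P,heading):
    s=bot.read_state();q=s['eef_rot'];R=Rn.from_quat([q[1],q[2],q[3],q[0]])
    h=np.arctan2(R.as_matrix()[1,0],R.as_matrix()[0,0])
    print('t',s['time_s'],'pos',s['eef_pos'].round(4),'head',round(h,4),'F',s['wrist_force'].round(1),'J7',s['joints'][6].round(2))
    print('dp',R.inv().apply(np.array(P)-s['eef_pos']).round(4),'turn',round(-(heading-h),4))
E
python3 -c "
from h import *
delta([.45,-.215,.20],1.581)"
```

```text
t 0.7667 pos [ 0.359  -0.337   0.2088] head 1.2607 F [0.9 0.5 0.3] J7 0.16
dp [0.1439 0.0495 0.0089] turn -0.3203
```

step_arm([
  [0.144,0.05,0],
  [0.144,0.05,0],
  [0.144,0.05,0],
  [0.144,0.05,0],
  [0.144,0.05,0],
  [0.144,0.05,0],
], hand=[0,0,0,0,0,0], turn=[-0.32,-0.32,-0.32,-0.32,-0.32,-0.32])

```text
time_s: 1.27
eef_pos: [0.4513, -0.2133, 0.2088]
eef_rot: [-0.001, 0.702, 0.712, 0.0]
wrist_force: [0.0, -0.4, -0.5]
gripper_width: 0.001
```

```bash
python3 -c "
from h import *
delta([.45,-.195,.02],1.581)
p=vision.camera_params('wrist');np.save('wp1.npy',p['camera_from_world']);print(p)
grab('wrist','w1.png')"
```

```text
t 1.2667 pos [ 0.4513 -0.2133  0.2088] head 1.5848 F [ 0.  -0.4 -0.5] J7 0.12
dp [ 0.018  -0.0009  0.1888] turn 0.0038
{'camera_matrix': array([[387.55728636,   0.        , 316.74064127],
       [  0.        , 387.55728636, 241.26342461],
       [  0.        ,   0.        ,   1.        ]]), 'camera_from_world': array([[ 0.99990888,  0.01345988, -0.00103457, -0.44844494],
       [-0.01327041,  0.96598293, -0.25826513,  0.24538746],
       [-0.00247684,  0.25825533,  0.96607352, -0.32182269],
       [ 0.        ,  0.        ,  0.        ,  1.        ]])}
```

View pics/w1.png

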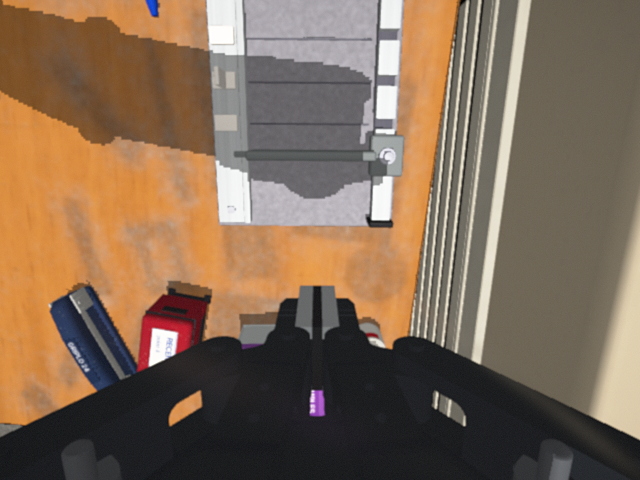

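Run:
```python
from h import *
T=np.load('wp1.npy')
def oz(u,v,z):
    p=vision.camera_params('wrist');K=np.array(p['camera_matrix'])
    d=np.linalg.inv(K)@np.array([u,v,1.]);d=np.array([d[0],-d[1],-d[2]]);R=T[:3,:3];o=-R.T@T[:3,3];d=R.T@d
    return (o+d*(z-o[2])/d[2]).round(4)
g=cv2.imread('pics/w1.png',0).astype(float)
for c in(275,345):
    p=g[:,c-12:c+13].mean(1)
    for r in(38,82,124):
        k=np.arange(r-5,r+6);w=np.maximum(np.median(p[k])-p[k]-3,0);v=(k*w).sum()/w.sum();print(c,r,round(v,2),oz(c,v,.006))
    print(p[143:170].round())
print('tray corners',oz(219,226,.006),oz(392,227,.006))
for r in (30,100,190):print(r,g[r,205:260].astype(int))
a=cv2.imread('pics/w1.png')[0:235,200:415];cv2.imwrite('pics/w1z.png',cv2.resize(a,None,fx=2.5,fy=2.5,interpolation=2))
```

```text
275 38 38.55 [ 0.4134 -0.0659  0.006 ]
275 82 82.07 [ 0.4129 -0.1009  0.006 ]
275 124 123.3 [ 0.4124 -0.1358  0.006 ]
[104. 103. 103. 105. 105. 101.  88.  75.  81.  90.  94.  93.  92.  89.
  88.  84.  80.  86. 102. 105. 105. 104. 104. 104. 104. 105. 104.]
345 38 38.95 [ 0.4737 -0.0654  0.006 ]
345 82 82.53 [ 0.4749 -0.1004  0.006 ]
345 124 123.88 [ 0.476  -0.1355  0.006 ]
[103. 103. 103. 103. 104. 105.  98.  79.  76.  86.  92.  94.  92.  91.
  89.  86.  82.  82.  92. 102. 104. 104. 105. 105. 105. 105. 106.]
tray corners [ 0.3566 -0.2322  0.006 ] [ 0.5248 -0.2309  0.006 ]
30 [141 141 156 210 248 254 253 253 253 253 253 253 253 253 253 253 253 253
 253 253 253 253 253 253 253 253 254 250 209 220 229 216 225 235 235 236
 238 227 158 102 108 151 168 170 168 169 170 169 168 168 171 170 173 175
 174]
100 [ 82  84  84  82  81  82  91 116 135 142 142 140 143 145 144 139 139 139
 140 139 136 136 140 146 146 147 144 144 142 142 142 143 143 136 134 139
 146 144 142 143 135 116 105 104 106 103 103 102 103 101 103 103 102 106
 104]
190 [161 162 163 162 160 156 155 155 155 154 150 139 170 233 242 240 240 240
 241 241 241 239 239 239 241 243 244 244 244 245 245 246 245 245 244 245
 244 241 240 240 242 243 246 244 180 124 158 182 190 189 188 185 186 188
 193]
```

View pics/w1z.png

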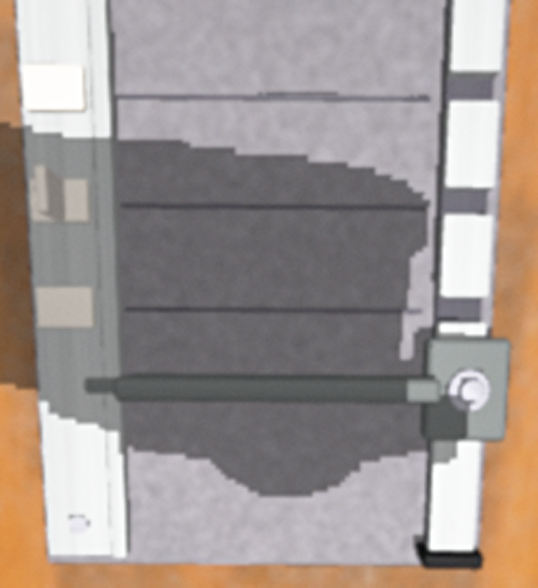

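Run:
```python
from h import *
T=np.load('wp1.npy')
def oz(u,v,z):
    p=vision.camera_params('wrist');K=np.array(p['camera_matrix'])
    d=np.linalg.inv(K)@np.array([u,v,1.]);d=np.array([d[0],-d[1],-d[2]]);R=T[:3,:3];o=-R.T@T[:3,3];d=R.T@d
    return (o+d*(z-o[2])/d[2]).round(4)
print(oz(310,161,.0485),oz(310,154,.0485))
delta([.458,-.197,.022],1.579)
```

```text
[ 0.4452 -0.1665  0.0485] [ 0.4452 -0.1609  0.0485]
t 1.3167 pos [ 0.4503 -0.2149  0.2086] head 1.5819 F [-0.2 -0.5  1.1] J7 0.12
dp [0.0176 0.0081 0.1866] turn 0.0029
```

step_arm([
  [0.018,0.008,0.04],
  [0.018,0.008,0.08],
  [0.018,0.008,0.12],
  [0.018,0.008,0.15],
  [0.018,0.008,0.175],
  [0.018,0.008,0.186],
  [0.018,0.008,0.186],
  [0.018,0.008,0.186],
], hand=[0,0,0,0,0,0,0,0], turn=[0.003,0.003,0.003,0.003,0.003,0.003,0.003,0.003])

```text
time_s: 1.98
eef_pos: [0.4568, -0.1978, 0.0222]
eef_rot: [-0.002, 0.705, 0.709, -0.001]
wrist_force: [0.4, -0.8, 1.2]
gripper_width: 0.001
```

```bash
python3 -c "
from h import *
delta([.458,-.116,.022],1.579)"
```

```text
t 1.9833 pos [ 0.4568 -0.1978  0.0222] head 1.5767 F [ 0.4 -0.8  1.2] J7 -0.16
dp [0.0818 0.0017 0.0003] turn -0.0023
```

step_arm([
  [0.008,0,0],
  [0.014,0,0],
  [0.018,0,0],
  [0.022,0,0],
  [0.025,0,0],
  [0.025,0,0],
], hand=[0,0,0,0,0,0], turn=[0,0,0,0,0,0])

```text
time_s: 2.48
eef_pos: [0.4571, -0.1725, 0.0228]
eef_rot: [-0.001, 0.705, 0.709, -0.001]
wrist_force: [-0.7, 0.6, 0.5]
gripper_width: 0.001
```

```bash
cat > m.py <<'E'
import sys
from h import *
n=sys.argv[1]
delta([.458,-.116,.022],1.579)
T=np.array(vision.camera_params('wrist')['camera_from_world']);np.save(n+'.npy',T)
im=grab('wrist',n+'.png')
cv2.imwrite('pics/'+n+'z.png',cv2.resize(cv2.imread('pics/'+n+'.png')[100:330,190:470],None,fx=2.5,fy=2.5,interpolation=2))
E
python3 m.py w2
```

```text
t 2.4833 pos [ 0.4571 -0.1725  0.0228] head 1.5775 F [-0.7  0.6  0.5] J7 -0.21
dp [0.0565 0.0013 0.0008] turn -0.0015
```

View pics/w2.png

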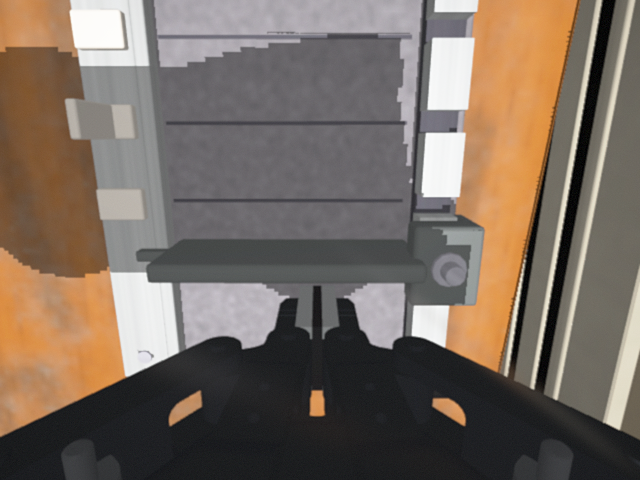

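step_arm([
  [0.003,0,0],
  [0.006,0,0],
  [0.009,0,0],
  [0.012,0,0],
  [0.014,0,0],
  [0.014,0,0],
], hand=[0,0,0,0,0,0], turn=[0,0,0,0,0,0])

```text
time_s: 3.03
eef_pos: [0.4567, -0.1577, 0.0225]
eef_rot: [-0.002, 0.704, 0.71, -0.001]
wrist_force: [0.1, -0.7, -0.9]
gripper_width: -0.008
```

```bash
python3 m.py w3
python3 - <<'E'
from h import *
def oz(n,u,v,z):
    T=np.load(n+'.npy')
    p=vision.camera_params('wrist');K=np.array(p['camera_matrix'])
    d=np.linalg.inv(K)@np.array([u,v,1.]);d=np.array([d[0],-d[1],-d[2]]);R=T[:3,:3];o=-R.T@T[:3,3];d=R.T@d
    return (o+d*(z-o[2])/d[2]).round(4)
for n in('w2','w3'):
    g=cv2.imread('pics/%s.png'%n,0).astype(float);p=g[:,215:245].mean(1);print(p[225:300].round().astype(int))
print(oz('w2',230,281.5,.0485),oz('w2',230,261,.0485))
E
```

```text
t 3.0333 pos [ 0.4567 -0.1577  0.0225] head 1.5782 F [ 0.1 -0.7 -0.9] J7 -0.24
dp [0.0417 0.0016 0.0006] turn -0.0008
[105 104 104 104 104 104 105 106 106 106 106 106 106  99  81  71  71  72
  72  72  72  71  72  72  72  72  72  72  72  72  72  72  72  72  72  72
  72  72  73  77  83  86  89  89  90  90  91  90  90  89  89  90  89  88
  87  85  83 104 150 179 182 180 180 180 181 182 183 184 185 185 185 186
 186 187 188]
[105 105 106 100  82  66  65  81 104 108 106 106 106 102  86  73  71  71
  71  71  71  71  71  71  71  72  71  71  72  72  71  72  71  72  72  72
  72  72  73  76  82  86  88  88  89  90  91  90  90  89  89  89  89  88
  87  85  82 102 147 179 183 182 182 182 182 181 181 181 180 180 181 181
 182 184 184]
[ 0.4241 -0.1604  0.0485] [ 0.4246 -0.1522  0.0485]
```

View pics/w3.png

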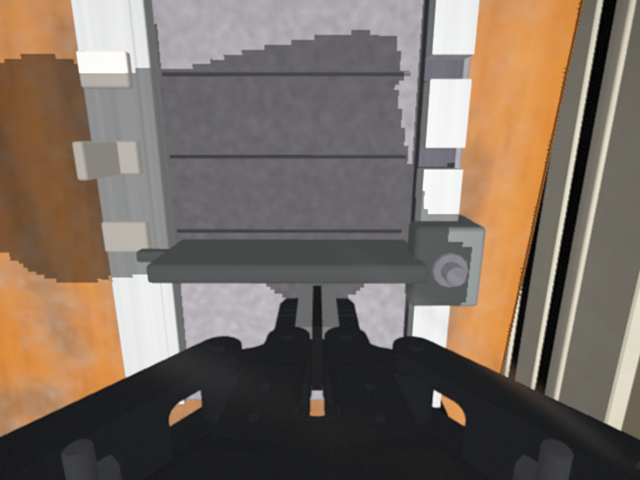

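step_arm([
  [0.003,0,0],
  [0.006,0,0],
  [0.008,0,0],
  [0.01,0,0],
  [0.012,0,0],
  [0.014,0,0],
  [0.016,0,0],
  [0.016,0,0],
], hand=[0,0,0,0,0,0,0,0], turn=[0,0,0,0,0,0,0,0])

```text
time_s: 3.75
eef_pos: [0.4566, -0.1412, 0.0226]
eef_rot: [-0.002, 0.704, 0.71, -0.0]
wrist_force: [0.3, -1.2, -0.3]
gripper_width: 0.001
```

```bash
python3 m.py w4
```

```text
t 3.75 pos [ 0.4566 -0.1412  0.0226] head 1.5787 F [ 0.3 -1.2 -0.3] J7 -0.27
dp [0.0252 0.0016 0.0006] turn -0.0003
```

View pics/w4.png

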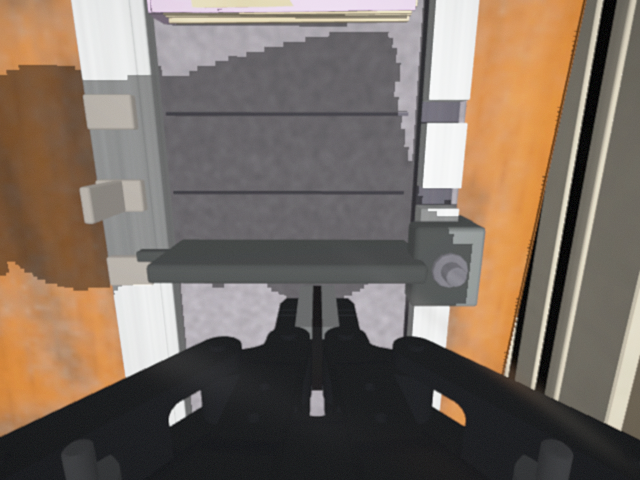

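step_arm([
  [0.003,0,0],
  [0.006,0,0],
  [0.009,0,0],
  [0.012,0,0],
  [0.015,0,0],
  [0.018,0,0],
  [0.02,0,0],
  [0.02,0,0],
], hand=[0,0,0,0,0,0,0,0], turn=[0,0,0,0,0,0,0,0])

```text
time_s: 4.47
eef_pos: [0.4565, -0.1202, 0.0226]
eef_rot: [-0.002, 0.704, 0.71, -0.0]
wrist_force: [-0.1, -0.1, -0.2]
gripper_width: 0.004
```

```bash
python3 m.py w5
python3 - <<'E'
from h import *
def oz(n,u,v,z):
    T=np.load(n+'.npy')
    p=vision.camera_params('wrist');K=np.array(p['camera_matrix'])
    d=np.linalg.inv(K)@np.array([u,v,1.]);d=np.array([d[0],-d[1],-d[2]]);R=T[:3,:3];o=-R.T@T[:3,3];d=R.T@d
    return (o+d*(z-o[2])/d[2]).round(4)
for n,r in(('w2',123),('w3',157),('w4',192)):
    g=cv2.imread('pics/%s.png'%n,0).astype(float)
    p=g[:,225:255].mean(1)
    k=np.arange(r-5,r+6);w=np.maximum(np.median(p[k])-p[k]-3,0);v=(k*w).sum()/w.sum();print(n,v,oz(n,240,v,.006))
    q=p[270:290];j=270+np.argmax(np.diff(q))+.5;print('edge',oz(n,240,j-1,.0485))
E
```

```text
t 4.4667 pos [ 0.4565 -0.1202  0.0226] head 1.5799 F [-0.1 -0.1 -0.2] J7 -0.31
dp [0.0042 0.0015 0.0006] turn 0.0009
w2 122.73411678295996 [ 0.4224 -0.1008  0.006 ]
edge [ 0.428  -0.1604  0.0485]
w3 156.2146562905318 [ 0.4214 -0.1008  0.006 ]
edge [ 0.4277 -0.1456  0.0485]
w4 192.08499678042497 [ 0.4205 -0.1008  0.006 ]
edge [ 0.4276 -0.1296  0.0485]
```

View pics/w5.png

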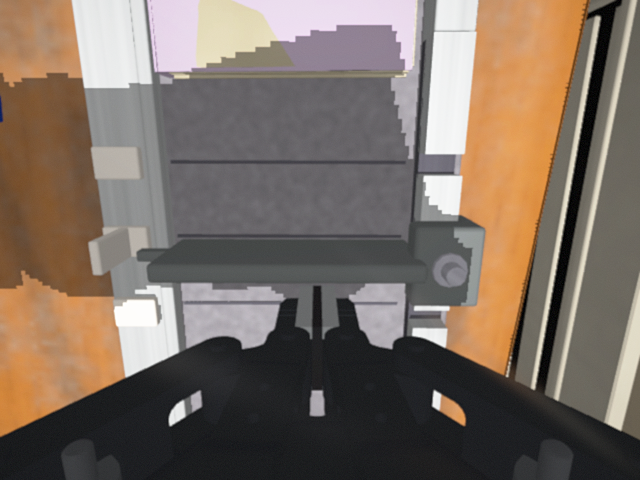

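step_arm([
  [0.001,0,0],
  [0.002,0,0],
  [0.003,0,0],
  [0.0035,0,0],
  [0.0035,0,0],
], hand=[0,0,0,0,0], turn=[0,0,0,0,0])

```text
time_s: 4.93
eef_pos: [0.4564, -0.1166, 0.0226]
eef_rot: [-0.002, 0.704, 0.71, -0.0]
wrist_force: [-0.0, 0.4, 0.0]
gripper_width: -0.001
```

```bash
python3 m.py w6; python3 -c "
from h import *
print(bot.read_state()['wrist_force'])"
```

```text
t 4.9333 pos [ 0.4564 -0.1166  0.0226] head 1.5801 F [-0.   0.4  0. ] J7 -0.32
dp [0.0006 0.0016 0.0006] turn 0.0011
[ 0.72425113 -0.37104731 -0.41099916]
```

View pics/w6z.png

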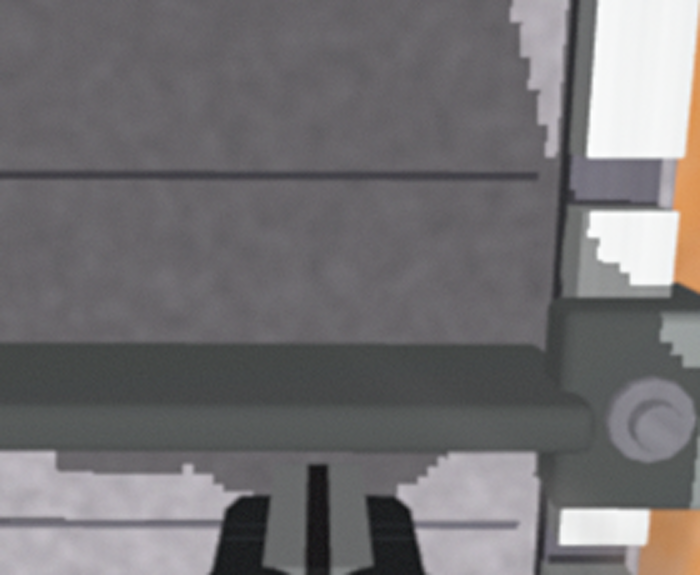

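step_arm([
  [0.0005,0,0],
  [0.001,0,0],
  [0.001,0,0],
  [0.001,0,0],
], hand=[0,0,0,0], turn=[0,0,0,0])

```text
time_s: 5.32
eef_pos: [0.4565, -0.1157, 0.0227]
eef_rot: [-0.002, 0.704, 0.71, -0.0]
wrist_force: [-0.5, -0.2, 0.2]
gripper_width: 0.001
```

```bash
python3 m.py w7; python3 -c "
from h import *
print(bot.read_state()['wrist_force'])"
```

```text
t 5.3167 pos [ 0.4565 -0.1157  0.0227] head 1.58 F [-0.5 -0.2  0.2] J7 -0.32
dp [-0.0003  0.0015  0.0006] turn 0.001
[ 0.12323378 -1.0290787   0.58189864]
```

Run:
```python
from h import *
def oz(n,u,v,z):
    T=np.load(n+'.npy')
    p=vision.camera_params('wrist');K=np.array(p['camera_matrix'])
    d=np.linalg.inv(K)@np.array([u,v,1.]);d=np.array([d[0],-d[1],-d[2]]);R=T[:3,:3];o=-R.T@T[:3,3];d=R.T@d
    return (o+d*(z-o[2])/d[2]).round(4)
for n in('w2','w3','w4','w5','w6','w7'):
    g=cv2.imread('pics/%s.png'%n,0).astype(float)
    p=g[:,225:255].mean(1)
    # half-level crossing of plate far->floor, lower edge
    k=np.where(p[272:290]>115)[0][0]+272
    u=k-1+(115-p[k-1])/(p[k]-p[k-1])
    k2=np.where(p[255:272]>80)[0][0]+255; u2=k2-1+(80-p[k2-1])/(p[k2]-p[k2-1])
    print(n,round(u,2),oz(n,240,u-1,.0485)[1],round(u2,2),oz(n,240,u2,.0485)[1])
```

```text
w2 282.32 -0.1603 264.54 -0.1536
w3 282.34 -0.1456 264.76 -0.1389
w4 282.67 -0.1293 264.94 -0.1226
w5 286.47 -0.1099 264.75 -0.1015
w6 288.25 -0.107 262.14 -0.0969
w7 287.04 -0.1056 264.46 -0.0969
```

step_arm([
  [-0.015,0,0],
  [-0.03,0,0],
  [-0.03,0,-0.03],
  [-0.03,0,-0.07],
  [-0.03,0,-0.11],
  [-0.03,0,-0.15],
  [-0.03,0,-0.17],
  [-0.03,0,-0.17],
], hand=[0,0,0,0,0,0,0,0], turn=[0,0,0,0,0,0,0,0])

```text
time_s: 6.03
eef_pos: [0.4597, -0.1465, 0.1972]
eef_rot: [0.002, 0.704, 0.71, 0.002]
wrist_force: [-0.5, 0.3, 0.4]
gripper_width: 0.0
```

```bash
python3 m.py w8; python3 -c "
from h import *
delta([.441,.15,.19],1.579)"
```

```text
t 6.0333 pos [ 0.4597 -0.1465  0.1972] head 1.5795 F [-0.5  0.3  0.4] J7 -0.03
dp [ 0.0306 -0.0023  0.1752] turn 0.0005
t 6.0833 pos [ 0.4585 -0.1466  0.1948] head 1.5792 F [ 0.9 -1.4  0.4] J7 -0.03
dp [ 0.2968 -0.015   0.0049] turn 0.0002
```

View pics/w8.png

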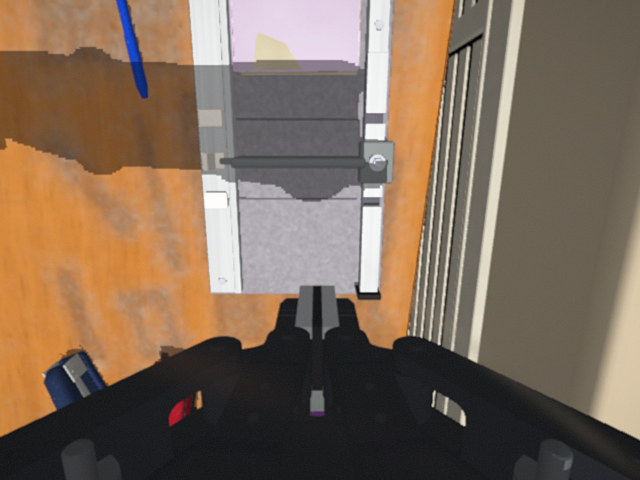

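step_arm([
  [0.297,-0.015,0],
  [0.297,-0.015,0],
  [0.297,-0.015,0],
  [0.297,-0.015,0],
  [0.297,-0.015,0],
  [0.297,-0.015,0],
  [0.297,-0.015,0],
  [0.297,-0.015,0],
], hand=[0.04,0.04,0.04,0.04,0.04,0.04,0.04,0.04], turn=[0,0,0,0,0,0,0,0])

```text
time_s: 6.75
eef_pos: [0.439, 0.1584, 0.1947]
eef_rot: [-0.001, 0.701, 0.714, 0.002]
wrist_force: [-0.2, 0.4, 0.4]
gripper_width: 0.467
```

```bash
python3 m.py w9; python3 -c "
from h import *
delta([.441,.15,.011],1.579)
grab('top','t2.png');grab('scene','s2.png')
a=cv2.imread('pics/top0.png')[180:300,240:430]
a=cv2.imread('pics/t2.png')[180:300,240:430];cv2.imwrite('pics/t2z.png',cv2.resize(a,None,fx=4.2,fy=4.2,interpolation=2))
"
```

```text
t 6.75 pos [0.439  0.1584 0.1947] head 1.589 F [-0.2  0.4  0.4] J7 -0.7
dp [-0.2756  0.0138  0.1713] turn 0.01
t 6.8 pos [0.4393 0.1558 0.1943] head 1.5881 F [ 0.8 -0.   0.2] J7 -0.7
dp [-0.0064  0.0015  0.1833] turn 0.0091
```

View pics/w9.png

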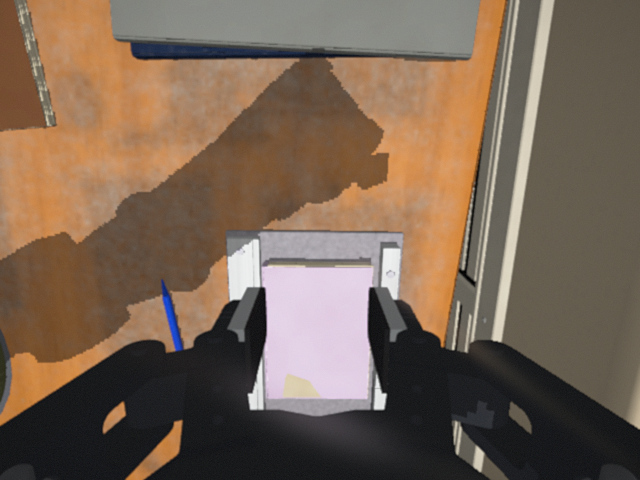

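View pics/s2.png

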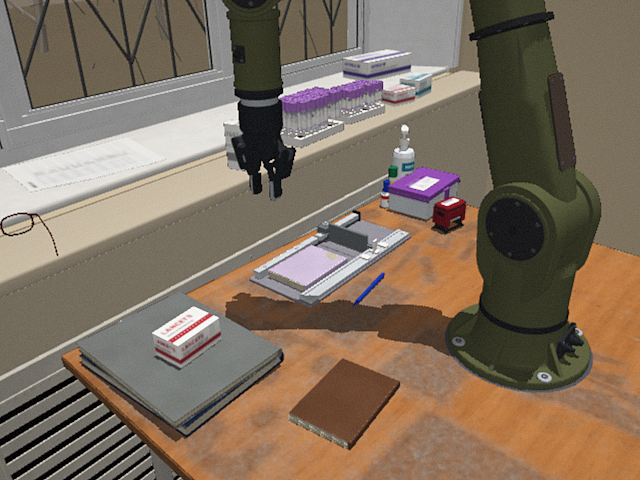

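Run:
```python
from h import *
T=np.load('w9.npy')
def oz(u,v,z):
    K=np.array(vision.camera_params('wrist')['camera_matrix'])
    d=np.linalg.inv(K)@np.array([u,v,1.]);d=np.array([d[0],-d[1],-d[2]]);R=T[:3,:3];o=-R.T@T[:3,3];d=R.T@d
    return (o+d*(z-o[2])/d[2]).round(4)
im=cv2.imread('pics/w9.png');h=cv2.cvtColor(im,cv2.COLOR_BGR2HSV)
print(h[300,320])
m=((h[...,0]>130)&(h[...,0]<165)&(h[...,1]>18)&(h[...,2]>180)).astype(np.uint8)*255
m=cv2.morphologyEx(m,cv2.MORPH_OPEN,np.ones((3,3)))
c=max(cv2.findContours(m,0,1)[0],key=cv2.contourArea);x,y,w,hh=cv2.boundingRect(c);print(x,y,w,hh)
for cc in(270,290,320,350,366):
    r=np.where(m[:,cc])[0][0];print(cc,r,oz(cc,r,.023))
print('left/right at row 275',oz(np.where(m[275])[0][0],275,.023),oz(np.where(m[275])[0][-1],275,.023),oz(228,233,.006),oz(404,232,.006))
```

```text
[147  23 228]
262 267 111 132
270 268 [0.3975 0.1083 0.023 ]
290 267 [0.4158 0.1096 0.023 ]
320 268 [0.4433 0.1091 0.023 ]
350 268 [0.4707 0.1096 0.023 ]
366 268 [0.4854 0.1099 0.023 ]
left/right at row 275 [0.39   0.1014 0.023 ] [0.4913 0.1032 0.023 ] [0.3565 0.1365 0.006 ] [0.5217 0.1403 0.006 ]
```

step_arm([
  [-0.006,0.002,0.04],
  [-0.006,0.002,0.08],
  [-0.006,0.002,0.12],
  [-0.006,0.002,0.15],
  [-0.006,0.002,0.17],
  [-0.006,0.002,0.18],
  [-0.006,0.002,0.182],
  [-0.006,0.002,0.182],
], hand=[0.04,0.04,0.04,0.04,0.04,0.04,0.04,0.04], turn=[0.009,0.009,0.009,0.009,0.009,0.009,0.009,0.009])

```text
time_s: 7.57
eef_pos: [0.442, 0.1434, 0.0116]
eef_rot: [-0.0, 0.707, 0.707, -0.001]
wrist_force: [0.4, 0.4, 1.3]
gripper_width: 0.471
```

```bash
python3 -c "
from h import *
delta([.4415,.055,.011],1.579)
grab('scene','s3.png')
a=cv2.imread('pics/s3.png')[150:330,200:440];cv2.imwrite('pics/s3z.png',cv2.resize(a,None,fx=3.3,fy=3.3,interpolation=2))
"
```

```text
t 7.5667 pos [0.442  0.1434 0.0116] head 1.5716 F [0.4 0.4 1.3] J7 -0.98
dp [-0.0884 -0.0006  0.0007] turn -0.0074
```

View pics/s3z.png

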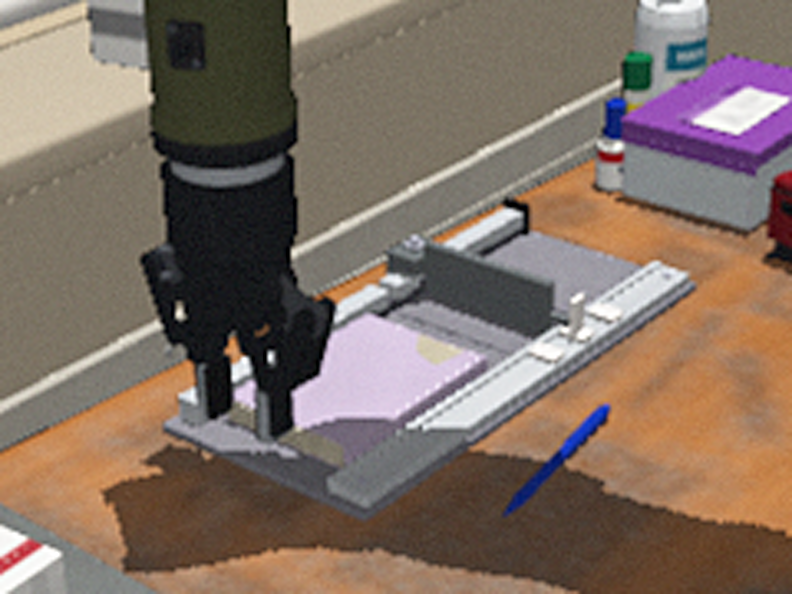

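step_arm([
  [-0.012,0,0],
  [-0.02,0,0],
  [-0.028,0,0],
  [-0.036,0,0],
  [-0.044,0,0],
  [-0.052,0,0],
  [-0.06,0,0],
  [-0.06,0,0],
], hand=[0.04,0.04,0.04,0.04,0.04,0.04,0.04,0.04], turn=[-0.007,-0.007,-0.007,-0.007,-0.007,-0.007,-0.007,-0.007])

```text
time_s: 8.28
eef_pos: [0.4424, 0.0816, 0.0122]
eef_rot: [0.0, 0.705, 0.709, -0.001]
wrist_force: [0.6, 0.1, -0.6]
gripper_width: 0.469
```

```bash
python3 -c "
from h import *
delta([.4415,.055,.011],1.579)
grab('scene','s4.png');
a=cv2.imread('pics/s4.png')[150:330,200:440];cv2.imwrite('pics/s4z.png',cv2.resize(a,None,fx=3.3,fy=3.3,interpolation=2))
"
```

```text
t 8.2833 pos [0.4424 0.0816 0.0122] head 1.5766 F [ 0.6  0.1 -0.6] J7 -0.87
dp [-0.0266 -0.0011  0.0013] turn -0.0024
```

View pics/s4z.png

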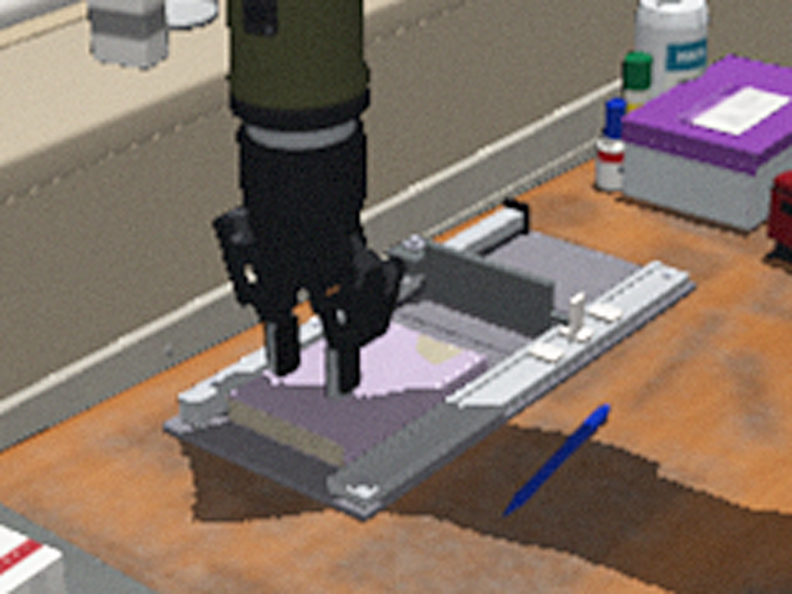

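step_arm([
  [0,0,-0.03],
  [0,0,-0.04],
  [0.035,0,-0.04],
  [0.065,0,-0.04],
  [0.065,0,-0.04],
  [0.065,0,-0.03],
  [0.065,0,-0.01],
  [0.065,0,-0.005],
], hand=[0.04,0.04,0.04,0.0,0.0,0.0,0.0,0.0], turn=[-0.002,-0.002,-0.002,-0.002,-0.002,-0.002,-0.002,-0.002])

```text
time_s: 9.0
eef_pos: [0.441, 0.1465, 0.015]
eef_rot: [-0.0, 0.704, 0.71, -0.002]
wrist_force: [0.1, 0.5, 0.9]
gripper_width: 0.002
```

```bash
python3 -c "
from h import *
delta([.4415,.145,.011],1.579)
grab('scene','s5.png');
a=cv2.imread('pics/s5.png')[150:330,200:440];cv2.imwrite('pics/s5z.png',cv2.resize(a,None,fx=3.3,fy=3.3,interpolation=2))
"
```

```text
t 9.0 pos [0.441  0.1465 0.015 ] head 1.5787 F [0.1 0.5 0.9] J7 -0.98
dp [-0.0015  0.0005  0.004 ] turn -0.0003
```

View pics/s5z.png

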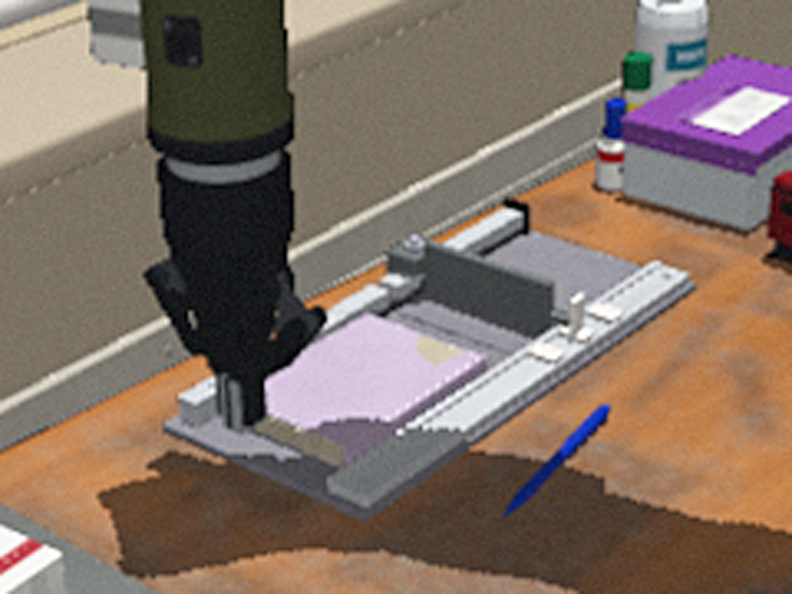

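```bash
python3 -c "
from h import *
for z in(.006,.015,.023,.03):
    q=proj('scene',[.441,.1465,z]);print(z,(q-[200,150])*3.3)
for P in ([.44,.1101,.023],[.44,.1101,.006],[.3905,.109,.023],[.491,.1095,.023]): print(P,(proj('scene',P)-[200,150])*3.3)
"
```

```text
0.006 [245.84280157 470.59846997]
0.015 [244.98636087 458.05628805]
0.023 [244.21980806 446.83047322]
0.03 [243.54496401 436.94769111]
[0.44, 0.1101, 0.023] [286.23569866 422.35160618]
[0.44, 0.1101, 0.006] [287.54240838 445.79797889]
[0.3905, 0.109, 0.023] [348.23737668 447.86974724]
[0.491, 0.1095, 0.023] [227.25738935 396.17660689]
```

step_arm([
  [0,0,0.003],
  [0,0,0.006],
  [0,0,0.008],
  [0,0,0.008],
], hand=[0,0,0,0], turn=[0,0,0,0])

```text
time_s: 9.38
eef_pos: [0.4407, 0.1461, 0.0069]
eef_rot: [-0.001, 0.704, 0.71, -0.002]
wrist_force: [0.3, 0.8, 0.6]
gripper_width: -0.002
```

```bash
python3 -c "
from h import *
delta([.4415,.145,.0],1.579)
s=bot.read_state();P=s['eef_pos']
grab('scene','s6.png');
for z in(.006,.015,.023,.03): print(z,(proj('scene',[P[0],P[1],z])-[220,230])*8)
a=cv2.imread('pics/s6.png')[230:305,220:320];cv2.imwrite('pics/s6z.png',cv2.resize(a,None,fx=8,fy=8,interpolation=2))
"
```

```text
t 9.3833 pos [0.4407 0.1461 0.0069] head 1.5784 F [0.3 0.8 0.6] J7 -0.99
dp [-0.0011  0.0009  0.0069] turn -0.0006
0.006 [437.99674083 500.65623733]
0.015 [435.92798574 470.25178684]
0.023 [434.07635788 443.03845065]
0.03 [432.44625535 419.0808678 ]
```

View pics/s6z.png

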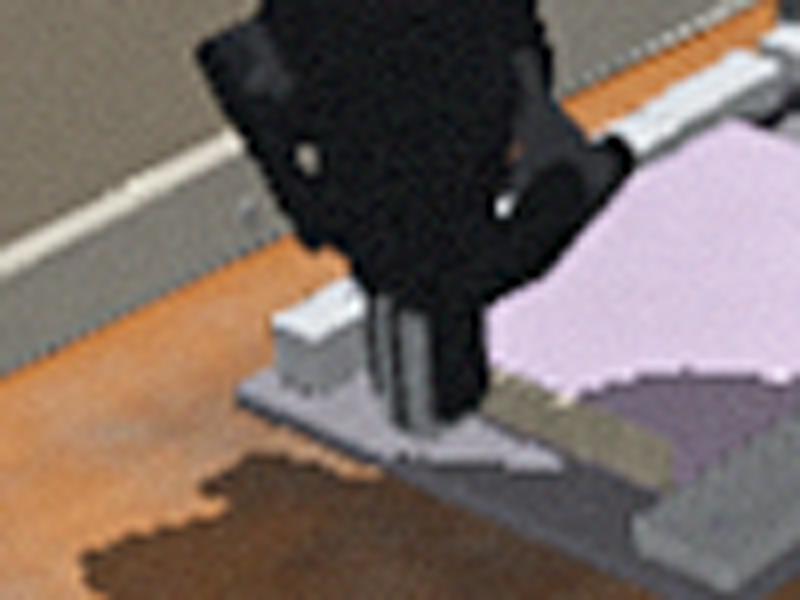

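step_arm([
  [0,0,0.002],
  [0,0,0.004],
  [0,0,0.006],
  [0,0,0.006],
], hand=[0,0,0,0], turn=[0,0,0,0])

```text
time_s: 9.77
eef_pos: [0.4406, 0.1461, 0.0008]
eef_rot: [-0.001, 0.704, 0.71, -0.002]
wrist_force: [-0.3, -0.2, 0.2]
gripper_width: -0.002
```

```bash
python3 -c "
from h import *
delta([.4415,.145,.0],1.579)
s=bot.read_state();P=s['eef_pos']
grab('scene','s7.png');
a=cv2.imread('pics/s7.png')[230:305,220:320];cv2.imwrite('pics/s7z.png',cv2.resize(a,None,fx=8,fy=8,interpolation=2))
print(bot.read_state()['wrist_force'])
"
```

```text
t 9.7667 pos [0.4406 0.1461 0.0008] head 1.5785 F [-0.3 -0.2  0.2] J7 -1.01
dp [-0.0011  0.0009  0.0008] turn -0.0005
[ 0.54536746 -0.79832489  0.1108673 ]
```

View pics/s7z.png

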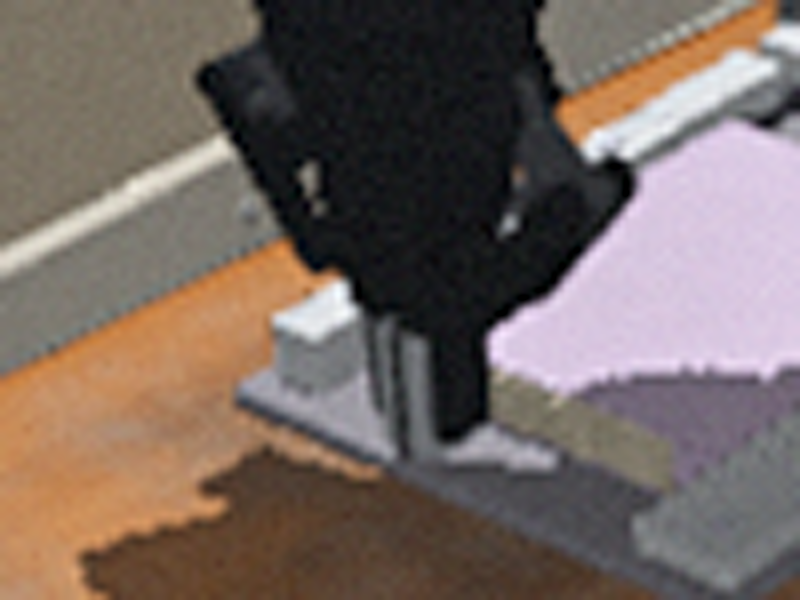

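step_arm([
  [0,0,0.002],
  [0,0,0.004],
  [0,0,0.006],
  [0,0,0.006],
], hand=[0,0,0,0], turn=[0,0,0,0])

```text
time_s: 10.15
eef_pos: [0.4404, 0.1461, -0.0055]
eef_rot: [-0.001, 0.704, 0.71, -0.003]
wrist_force: [-0.2, -0.3, 0.1]
gripper_width: -0.005
```

```bash
python3 -c "
from h import *
delta([.4415,.055,-.005],1.579)
grab('scene','s8.png');
a=cv2.imread('pics/s8.png')[230:305,220:320];cv2.imwrite('pics/s8z.png',cv2.resize(a,None,fx=8,fy=8,interpolation=2))
print(bot.read_state()['wrist_force'])
"
```

```text
t 10.15 pos [ 0.4404  0.1461 -0.0055] head 1.5787 F [-0.2 -0.3  0.1] J7 -1.02
dp [-0.0911  0.0004 -0.0002] turn -0.0003
[-0.11749481 -0.01352842 -0.6682166 ]
```

View pics/s8z.png

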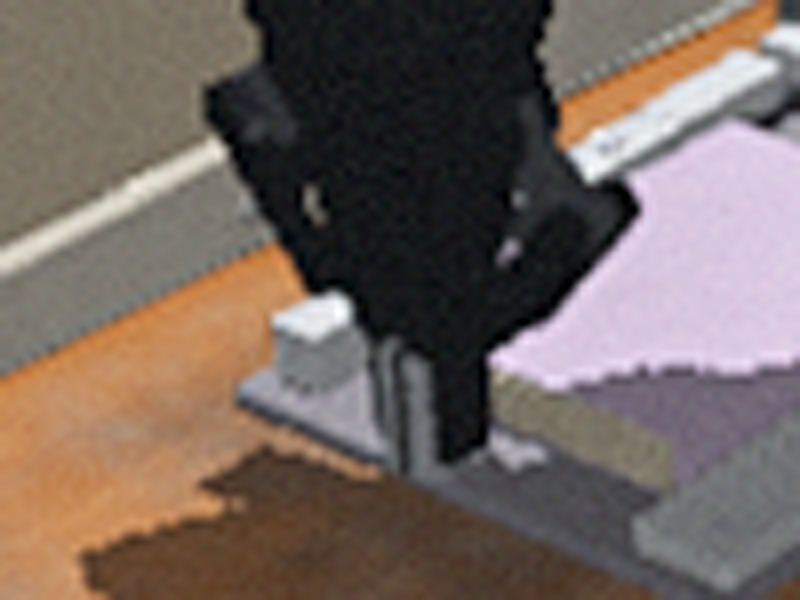

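step_arm([
  [-0.012,0,0],
  [-0.02,0,0],
  [-0.026,0,0],
  [-0.032,0,0],
  [-0.038,0,0],
  [-0.044,0,0],
  [-0.05,0,0],
  [-0.05,0,0],
], hand=[0,0,0,0,0,0,0,0], turn=[0,0,0,0,0,0,0,0])

```text
time_s: 10.87
eef_pos: [0.4407, 0.0944, -0.0053]
eef_rot: [-0.0, 0.705, 0.709, -0.003]
wrist_force: [-0.1, -0.7, 0.3]
gripper_width: 0.002
```

```bash
cat > sz.py <<'E'
import sys
from h import *
n=sys.argv[1]
delta([.4415,.055,-.005],1.579)
grab('scene',n+'.png')
a=cv2.imread('pics/'+n+'.png')[190:310,240:400];cv2.imwrite('pics/'+n+'z.png',cv2.resize(a,None,fx=5,fy=5,interpolation=2))
E
python3 sz.py s9
```

```text
t 10.8667 pos [ 0.4407  0.0944 -0.0053] head 1.5771 F [-0.1 -0.7  0.3] J7 -0.94
dp [-0.0394  0.0006 -0.0001] turn -0.0019
```

View pics/s9z.png

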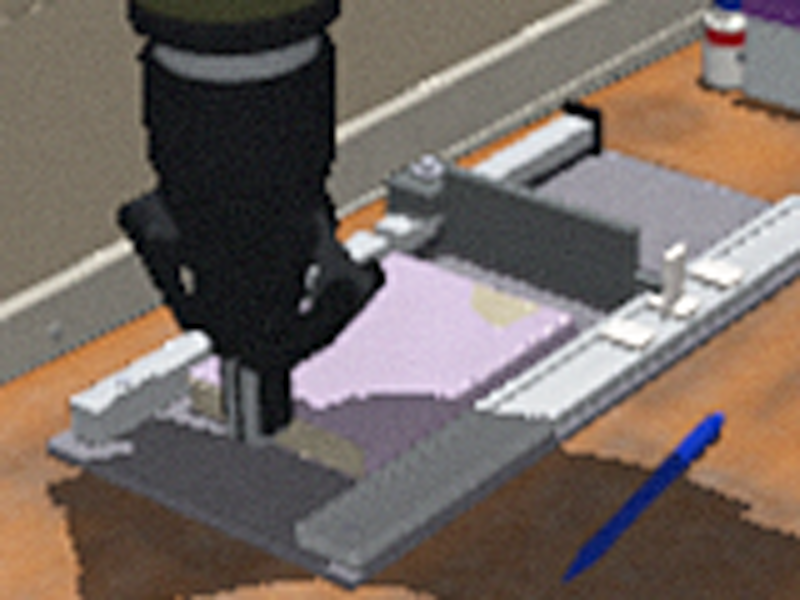

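step_arm([
  [-0.006,0,0],
  [-0.012,0,0],
  [-0.017,0,0],
  [-0.022,0,0],
  [-0.026,0,0],
  [-0.03,0,0],
  [-0.033,0,0],
  [-0.033,0,0],
], hand=[0,0,0,0,0,0,0,0], turn=[-0.002,-0.002,-0.002,-0.002,-0.002,-0.002,-0.002,-0.002])

```text
time_s: 11.58
eef_pos: [0.4409, 0.0612, -0.0051]
eef_rot: [-0.0, 0.704, 0.71, -0.003]
wrist_force: [1.4, -0.5, 1.1]
gripper_width: 0.002
```

```bash
python3 sz.py s10; python3 -c "
from h import *
grab('top','t10.png')
a=cv2.imread('pics/t10.png')[200:285,262:410];cv2.imwrite('pics/t10z.png',cv2.resize(a,None,fx=5.4,fy=5.4,interpolation=2))
print(bot.read_state()['wrist_force'])"
```

```text
t 11.5833 pos [ 0.4409  0.0612 -0.0051] head 1.5784 F [ 1.4 -0.5  1.1] J7 -0.88
dp [-0.0062  0.0005 -0.0001] turn -0.0006
[-0.27867611 -1.33871015  0.65586701]
```

View pics/s10z.png

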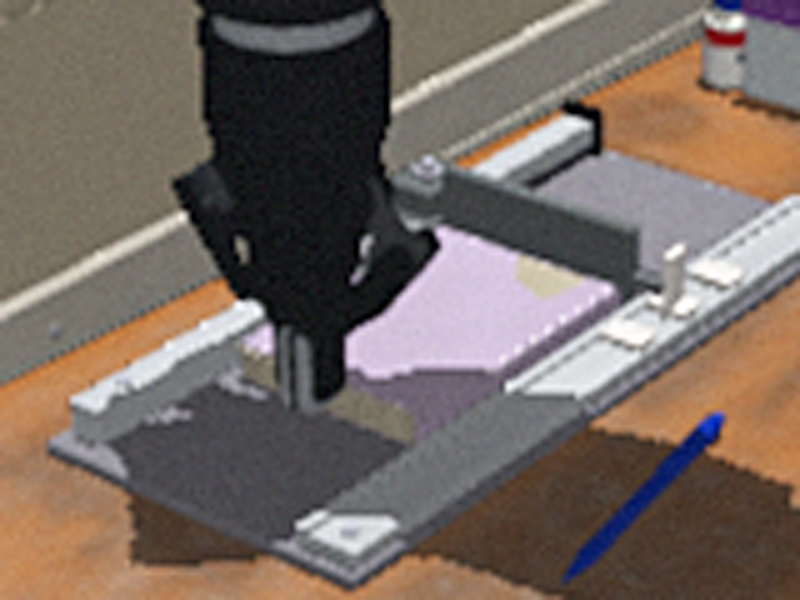

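View pics/t10z.png

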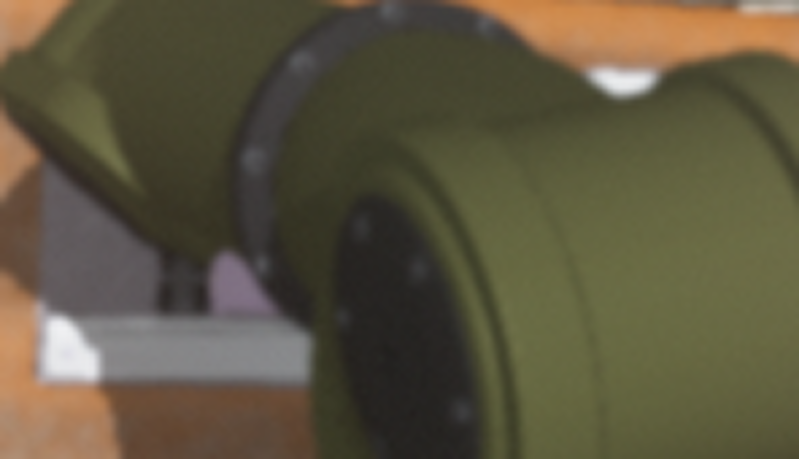

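step_arm([
  [-0.001,0,0],
  [-0.002,0,0],
  [-0.003,0,0],
  [-0.004,0,0],
  [-0.004,0,0],
], hand=[0,0,0,0,0], turn=[0,0,0,0,0])

```text
time_s: 12.1
eef_pos: [0.4407, 0.0573, -0.0052]
eef_rot: [-0.0, 0.704, 0.71, -0.004]
wrist_force: [-1.1, 1.7, 0.1]
gripper_width: -0.001
```

step_arm([
  [-0.0005,0,0],
  [-0.001,0,0],
  [-0.001,0,0],
], hand=[0,0,0], turn=[0,0,0])

```text
time_s: 12.35
eef_pos: [0.4407, 0.0563, -0.0052]
eef_rot: [-0.0, 0.704, 0.71, -0.004]
wrist_force: [0.5, 1.3, 0.1]
gripper_width: 0.002
```

```bash
python3 sz.py s11; python3 -c "
from h import *
print(bot.read_state()['wrist_force'])"
```

```text
t 12.35 pos [ 0.4407  0.0563 -0.0052] head 1.5786 F [0.5 1.3 0.1] J7 -0.87
dp [-0.0013  0.0008 -0.0002] turn -0.0004
[ 0.06196506  1.98049158 -0.58257408]
```

View pics/s11z.png

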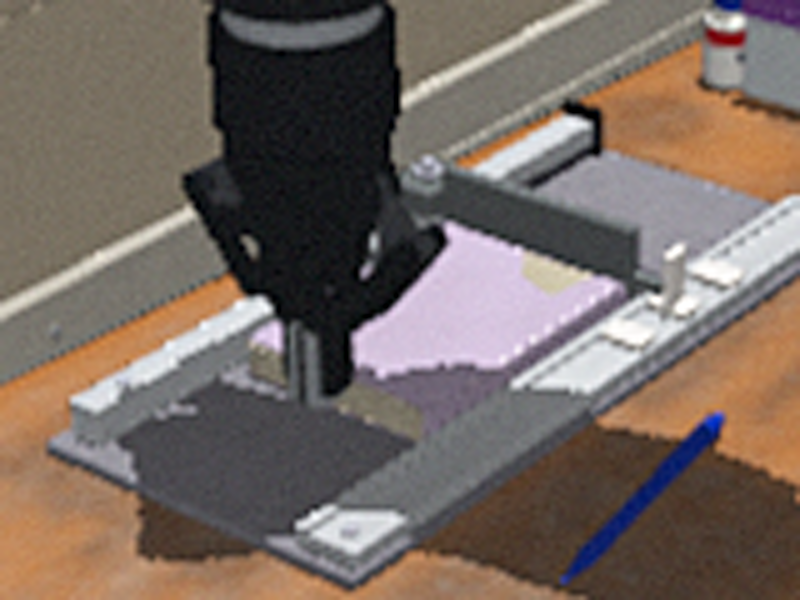

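step_arm([
  [-0.0005,0,0],
  [-0.001,0,0],
  [-0.001,0,0],
], hand=[0,0,0], turn=[0,0,0])

```text
time_s: 12.65
eef_pos: [0.4407, 0.0552, -0.0052]
eef_rot: [-0.0, 0.704, 0.71, -0.004]
wrist_force: [0.7, 1.0, -0.5]
gripper_width: 0.004
```

step_arm([
  [-0.0003,0,0],
  [-0.0003,0,0],
  [-0.0003,0,0],
], hand=[0,0,0], turn=[0,0,0])

```text
time_s: 12.9
eef_pos: [0.4407, 0.0548, -0.0052]
eef_rot: [-0.0, 0.704, 0.71, -0.004]
wrist_force: [-0.4, 1.6, 0.6]
gripper_width: 0.001
```

step_arm([
  [-0.0007,0,0],
  [-0.0007,0,0],
  [-0.0007,0,0],
], hand=[0,0,0], turn=[0,0,0])

```text
time_s: 13.15
eef_pos: [0.4408, 0.0542, -0.0052]
eef_rot: [-0.0, 0.704, 0.71, -0.003]
wrist_force: [0.4, 2.4, -1.6]
gripper_width: -0.0
```

```bash
python3 sz.py s12; python3 -c "
from h import *
print(bot.read_state()['wrist_force'])"
```

```text
t 13.15 pos [ 0.4408  0.0542 -0.0052] head 1.5785 F [ 0.4  2.4 -1.6] J7 -0.86
dp [ 0.0007  0.0007 -0.0002] turn -0.0005
[-0.61546869  1.16328444 -0.69890908]
```

View pics/s12z.png

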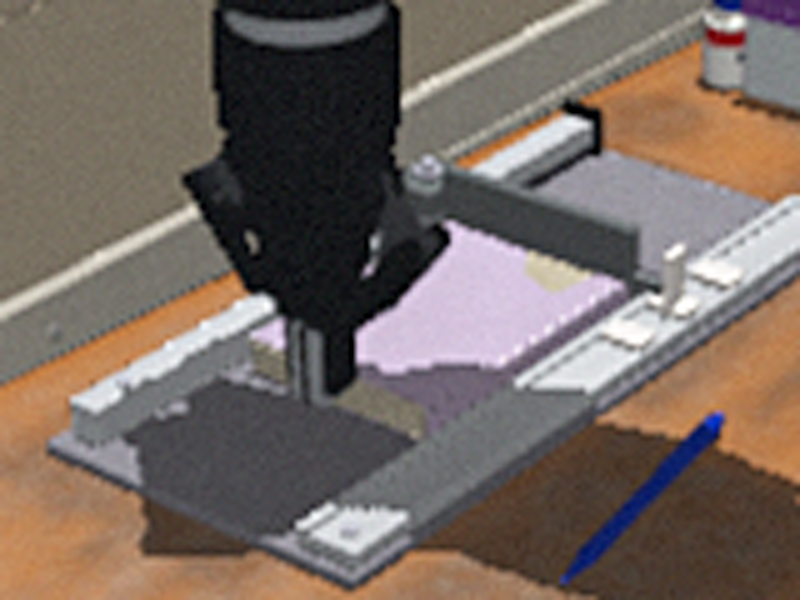

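step_arm([
  [0.01,0,0],
  [0.025,0,-0.005],
  [0.025,0,-0.04],
  [0.025,0,-0.08],
  [0.01,0,-0.12],
  [-0.02,0,-0.16],
  [-0.05,0,-0.19],
  [-0.09,0,-0.2],
], hand=[0,0,0,0,0,0,0,0], turn=[0,0,0,0,0,0,0,0])

```text
time_s: 13.87
eef_pos: [0.4438, -0.0252, 0.1961]
eef_rot: [0.001, 0.703, 0.711, -0.002]
wrist_force: [1.8, 0.4, -0.1]
gripper_width: 0.0
```

step_arm([
  [-0.11,0,0],
  [-0.11,0,0],
  [-0.11,0,0],
  [-0.11,0,0],
  [-0.11,0,0],
], hand=[0,0,0,0,0], turn=[0,0,0,0,0])

```text
time_s: 14.28
eef_pos: [0.4446, -0.1362, 0.1962]
eef_rot: [0.001, 0.704, 0.71, -0.002]
wrist_force: [-0.7, -1.2, -0.8]
gripper_width: -0.001
```

```bash
python3 m.py w13; python3 -c "
from h import *
grab('top','t13.png');grab('scene','s13.png')
a=cv2.imread('pics/s13.png')[190:310,240:400];cv2.imwrite('pics/s13z.png',cv2.resize(a,None,fx=5,fy=5,interpolation=2))"
```

```text
t 14.2833 pos [ 0.4446 -0.1362  0.1962] head 1.5793 F [-0.7 -1.2 -0.8] J7 -0.08
dp [0.0208 0.0138 0.1741] turn 0.0003
```

View pics/w13.png

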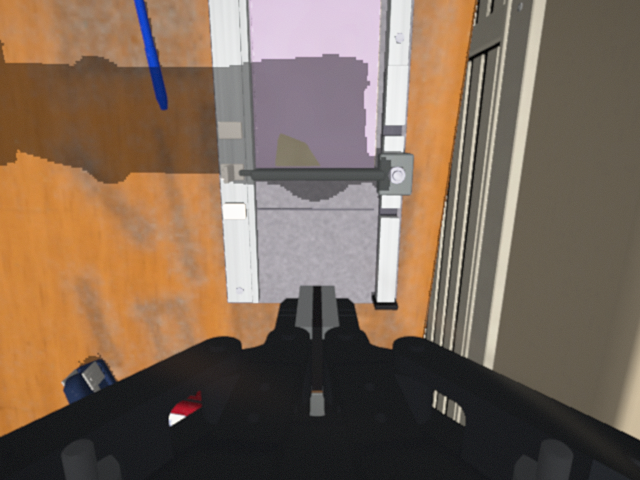

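View pics/s13z.png

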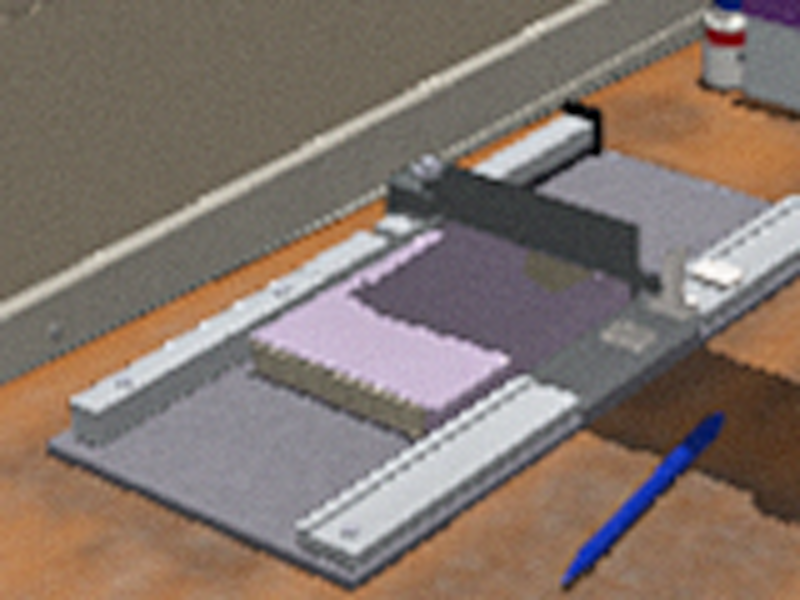

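Run:
```python
from h import *
T=np.load('w13.npy')
def oz(u,v,z):
    K=np.array(vision.camera_params('wrist')['camera_matrix'])
    d=np.linalg.inv(K)@np.array([u,v,1.]);d=np.array([d[0],-d[1],-d[2]]);R=T[:3,:3];o=-R.T@T[:3,3];d=R.T@d
    return (o+d*(z-o[2])/d[2]).round(4)
g=cv2.imread('pics/w13.png',0).astype(float)
for c in(265,340,360):
    print(c,g[155:190,c-6:c+7].mean(1).round().astype(int))
for r in(165,166,167,168,169): print(r,oz(320,r,.023)[1])
for r in(168,169,170,180,181,182): print(r,oz(320,r,.0485)[1])
a=cv2.imread('pics/w13.png')[100:230,215:415];cv2.imwrite('pics/w13z.png',cv2.resize(a,None,fx=4,fy=4,interpolation=2))
```

```text
265 [125 125 124 125 124 124 124 124 124 124 125 124 112  80  63  67  77  84
  87  86  85  84  82  79  74  83 112 136 140 150 163 166 167 168 169]
340 [128 128 129 128 128 128 128 128 128 128 129 128 112  70  60  68  76  83
  86  86  84  82  82  78  73  79  94  97  96  95  95  95  96  99 103]
360 [127 128 128 128 128 128 127 128 127 127 128 128 114  72  60  68  75  83
  86  86  83  83  82  78  74  79  94 109 127 144 163 168 168 168 166]
165 -0.0944
166 -0.0953
167 -0.0961
168 -0.097
169 -0.0978
168 -0.0949
169 -0.0957
170 -0.0965
180 -0.1044
181 -0.1052
182 -0.106
```

View pics/w13z.png

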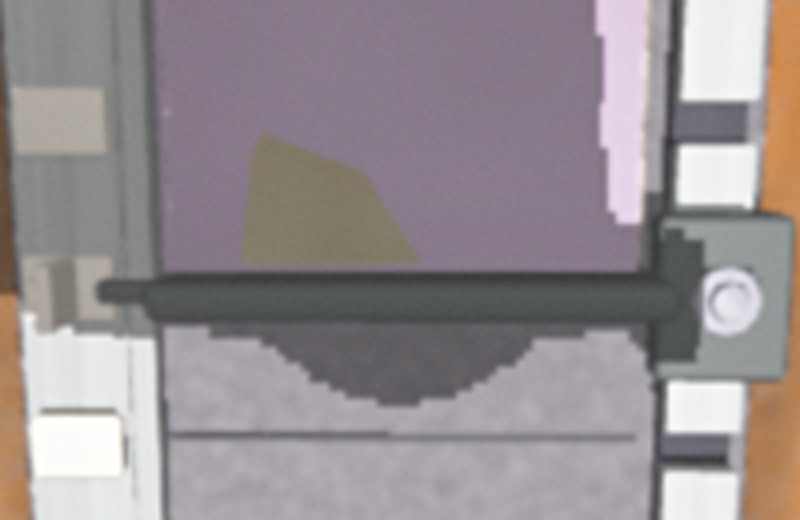

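```bash
python3 -c "
from h import *
print(bot.read_state()['wrist_force']);print(bot.job_done())"
```

```text
[ 0.67267348  0.66159473 -0.78750286]
the job is handed in; nothing more can be done
None
```

I pushed the stop through the first notch and into the middle one, which the rider with the upright tab marks. I then pushed the booklets along the channel until they rested against the stop, and handed the job in at about 14.4 s.

**Last checks (wrist picture and ray casting):**
- **Stop:** the plate centre is at world y = -0.1007 m, and the engraved line of the middle notch was measured at -0.1007 to -0.1008 m. I saw the stop jump about 1 mm ahead of the finger into the notch. I had no reading of the ball pin itself.
- **Booklets:** their edge is at y = -0.0964 m and the plate face at about -0.0967 m, so the gap is under 1 mm. The edge is parallel to the plate, and they lie flat.
- **Robot and desk:** the arm is clear and touching nothing. I never touched the stamp or the lancets carton, but I did not re-measure their positions at the end.

**What went wrong or disagreed:**
- **First booklet push missed:** I tried it with the fingers 40 mm apart, and they passed over the pack without moving it. In the scene picture the shut fingertips stood about 20 mm higher than the reported TCP. I closed the hand, went lower and repeated the push.
- **No force rise at contact:** the wrist force showed no clear step when the booklets met the stop, so contact is judged from the pictures.

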